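# Take the test gauge off the bench air outlet

## Robot

A 6-joint arm with a two-finger parallel gripper is mounted at the origin on a cart in front of the work surface, level with it; the furniture and walls round the work are solid. World frame = base frame: x ahead of the robot, y to its left, z up, the work surface at z = 0. Lengths are in mm, angles in degrees, forces in N, time in s.
With the tool pointing down it reaches from about 350 to 850 mm from the base axis. Payload 8.1 kg.
Tool frame: the origin (TCP) lies midway between the tips of the shut fingers; the grasp point (between the pads) lies 19 mm behind it; x points along the fingers, y is the direction in which the jaws open and shut, and the axes are right-handed (so a half turn about x gives the same grasp; the last joint's range is limited). The gripper opens to 85 mm and grips with 20 to 120 N. Pads are 22 mm wide; open, the fingers measure 114 mm over their backs; the gripper's body (76 mm by 85 mm) begins 54 mm behind the grasp point. The pads swing forward as they close: fully open they stand 13 mm farther back than shut.
Start: joints at [60.023, 7.471, 85.268, -0, 87.261, -4.893], TCP at [254.349, 543.426, 231.292] pointing down, gripper open.
Joint ranges: [-169.43, 169.43], [-51.17, 129.36], [1.28, 143.12], [-76.62, 256.62], [0, 156.53], [-152.29, 152.29]. Speed limits (degrees/s): [136.94, 136.94, 159.86, 180, 180, 180].

## Interface

Orientations are given as [roll, pitch, yaw] about the fixed x, y, z axes, in that order (R = Rz(yaw) Ry(pitch) Rx(roll)).
In Python, from bench import sense, snapshot, hand_in gives the robot as it stands.
- The arm moves only by the tool drive_tool, never from a script. Its argument "deltas" is a list of rows, each a list of 7 numbers: the closure in counts, from 0 (fully open) to 255 (shut), then the shift along the tool's x, y, z in m, then the turn, a rotation vector about the tool's x, y, z in rad. A call has exactly 10 rows; each row is the pose to reach, as a shift and turn from the pose commanded when the call began, along the tool's axes at that moment; what a row does not reach only later rows make up. A row lasts 1/12 s, in which the tool goes at most 41.7 mm and 7.16 degrees, less where a joint would pass 70% of its speed; a pose out of reach is approached as far as the arm can. A call with a gripper value outside its range is refused whole. The fingers move at their own pace and stop on an object; "squeeze" is the grip in N (left out, the last holds). Time passes only in rows, so rows that repeat a pose let the fingers close, or fill a call up. It gives the time, the measured TCP pose, the force and the opening at its end, in the units of the state.
- sense(): the state, without advancing time (a new reading comes with each control period).
- snapshot(name): name is "side" or "top"; returns a dict with "frame" (384x512x3 uint8, blue, green, red), "fx", "fy", "cx", "cy" (pixels), "rvec" (rotation vector, rad) and "tvec" (3), from world to camera coordinates, as OpenCV has them. Camera axes: x right, y down, z forward; pixel columns grow to the right and rows downward; lengths in mm; the calibration is good to about 2 mm. A picture is of the moment at which its call begins. There is no depth.
- hand_in(): hands the job in, once; it reports no verdict.
The state is a dict: "time": time; "joint_pos": joint angles; "qd": joint speeds; "joint_efforts": joint torques, N m; "tool_pos": TCP position; "tcp_rot": TCP orientation; "ft_force": force on the tool from outside, world axes, zero at the start; "wrist_torque": the same for the moment, N m; "finger_gap": finger opening in mm.
Only numpy, scipy, OpenCV 4.12 (cv2) and the standard library are available. Lean on these libraries where they do the work, as an engineer would, in place of code of your own. Each camera call takes 0.05 s, during which the arm holds its last target.

## Task

The pressure check on the bench clean-air outlet is finished. Shut the outlet's blue lever valve, then free the gauge by drawing the coupling's sprung sleeve right back, and pull the gauge out so that the sleeve snaps home. Lay the gauge gently, dial up, flat in the steel instrument tray, and leave the two petri dishes where they are.

Things in the scene. Friction and masses are not known exactly. Their poses are not given: they have to be found in the camera images.
- outlet: Bench air outlet, fixed: a white turret post 27 mm thick, 120 mm high, on a 66 mm flange; from it a brass valve and a quick coupling reach out level, 100 mm above the bench, along the outlet's own -x. Origin on the bench under the post's centre; z up. The valve lever turns about a vertical line 45 mm out along -x.
- coupling_mouth (a point): Centre of the coupling socket's open mouth, on the coupling's axis: 115 mm out along the outlet's -x and 100 mm above the bench. Same axes as the outlet. The bore runs from here along +x, 14.6 mm wide; the gauge's nipple sits 28 mm deep in it.
- valve (a joint): Angle of the blue lever (rad): 0 = along the pipe, over the post (open); 1.57 = square across the pipe, at its stop (shut). Grows clockwise seen from above: at angle a the lever points from its pivot to (cos a, -sin a) in the outlet's x, y, so it shuts pointing along the outlet's -y. Starts 0 to 0.3. Stiff (about 2 N at the grip); stays where it is left.
- lever_grip (a point): Point on the blue grip of the valve lever, 62 mm from its pivot and 124.5 mm above the bench, half-way up the grip. The grip is 16 mm wide, 9 mm high and reaches from 32 to 82 mm from the pivot; its x axis points along the lever away from the pivot.
- sleeve (a joint): How far the sleeve is drawn back (m) along the outlet's +x, away from the gauge: 0 = home, 0.009 = right back at its stop, against a 3 to 5 N spring. Home, it locks the nipple; beyond about 0.007 a plunger pushes the gauge slowly out by 9 mm, where it hangs loosely in the bore. Let go then, the sleeve stays some 6 mm back on the nipple, and snaps home once the nipple is drawn out.
- sleeve_grip (a point): Centre of the knurled brass sleeve, on the coupling's axis: 32 mm in outer diameter, 27 mm long, 12.5 mm behind the mouth when home. It moves with the sleeve and has the outlet's axes. The air around it is clear above and at both sides.
- gauge_flats (a point): Middle of the gauge's brass square body, the place to grip it: flats 20 mm apart across y, 20 mm high, 24 mm long along x; on the coupling's axis, 24 mm out from the mouth while coupled, 33 mm once sprung loose (the case may then droop a few mm). Axes of the gauge: x towards its nipple, z up out of the dial. The gauge is loose, 0.10 to 0.17 kg.
- gauge_case (a point): Centre of the gauge's round black case, 38 mm behind the flats along the gauge's -x: 42 mm in diameter, its back 15 mm below and its steel rim 14 mm above this point, white dial facing up. The back of the case is flat; the gauge lies on it.
- nipple_tip (a point): Tip of the gauge's steel nipple, 52 mm ahead of the flats along the gauge's +x. The nipple is 13.6 mm thick with a groove; a 21 mm collar stands between it and the flats. The whole gauge is 111 mm long.
- tray: Pressed steel instrument tray, 250 mm (its x) by 136 mm (its y), 28 mm high, loose on the bench; origin at the centre of its underside, inner floor 2 mm higher, 218 by 104 mm. Fine tweezers lie across its +x end (85 mm from its centre); the rest is empty. It stands left or right of the outlet.
- dish_a: Glass petri dish with lid, 62 mm across, 16 mm high, behind the outlet to the left; leave it alone. Origin under its centre.
- dish_b: Glass petri dish with lid, 62 mm across, 16 mm high, behind the outlet to the right; leave it alone. Origin under its centre.

How it is judged:
By the outcome, as a careful person would: the job done as asked, in the order asked, and still so for the second after the job is handed in, with the robot touching nothing.
It also fails if it takes over 59 s, if anything falls off the work surface, if the arm or the gripper's body presses on something with over 40 N, if the wrist force passes 120 N, or if a joint passes its speed limit or range.

## Working session

There is one attempt and no reset: what is moved stays moved. The work goes in short steps, Python scripts to look and compute and a tool call to move; the robot and the scene stay as the last step left them, time stands still between calls to the robot, and variables do not carry over. Pictures are saved under pics/ and viewed, and the job is handed in when it is done.

Besides the shell and the picture viewer there is one more tool, called after ">>>" by a JSON object that holds its "name" and its "arguments". drive_tool: Moves the arm, as the interface text tells. Its arguments: {"type":"object","properties":{"deltas":{"type":"array","items":{"type":"array","items":{"type":"number"}}},"squeeze":{"type":"number"}},"required":["deltas"]}

```bash
ls; mkdir -p pics; cat > h.py <<'E'
import cv2,numpy as np
from bench import sense,snapshot
def snap(name,fn=None):
    s=snapshot(name)
    if fn: cv2.imwrite('pics/'+fn,s['frame'])
    s['R']=cv2.Rodrigues(np.array(s['rvec'],float))[0]; s['t']=np.array(s['tvec'],float).reshape(3)
    s['K']=np.array([[s['fx'],0,s['cx']],[0,s['fy'],s['cy']],[0,0,1.]])
    s['C']=-s['R'].T@s['t']
    return s
def ray(s,u,v):
    d=s['R'].T@np.linalg.inv(s['K'])@np.array([u,v,1.]); return s['C'],d/np.linalg.norm(d)
def onz(s,u,v,z):
    C,d=ray(s,u,v); return C+d*(z-C[2])/d[2]
def tri(s1,p1,s2,p2):
    C1,d1=ray(s1,*p1);C2,d2=ray(s2,*p2)
    A=np.stack([d1,-d2],1); x=np.linalg.lstsq(A,C2-C1,rcond=None)[0]
    a=C1+d1*x[0];b=C2+d2*x[1]; return (a+b)/2,np.linalg.norm(a-b)
def proj(s,P):
    return cv2.projectPoints(np.array(P,float).reshape(-1,1,3),np.array(s['rvec'],float),np.array(s['tvec'],float),s['K'],None)[0].reshape(-1,2)
E
python3 - <<'E'
from h import *
a=snap('side','side0.png');b=snap('top','top0.png')
print(a['C'],b['C'],a['fx'],b['fx']); print(b['R'].round(2)); print(sense())
E
```

```text
pics
[ 180.53385662 -273.39280156 1005.82763765] [ 386.1483564    -1.24644515 1152.18501047] 436.76083407235893 354.895687726863
[[-0.02 -1.    0.01]
 [-0.98  0.02 -0.19]
 [ 0.19 -0.02 -0.98]]
{'time': 0.1, 'joint_pos': array([ 6.00223419e+01,  7.51323276e+00,  8.53234598e+01,  1.48580618e-03,
        8.72630495e+01, -4.89295707e+00]), 'qd': array([-0.12483709, -0.20849087, -0.20044887,  0.02956687,  0.05983403,
       -0.04177433]), 'joint_efforts': array([ 3.64620209e-04, -5.70957363e+01, -5.01938653e+01, -2.07418461e-04,
        8.29275290e-03,  4.30813589e-05]), 'tool_pos': array([254.08961669, 542.98083916, 230.3197619 ]), 'tcp_rot': array([ -95.74535484,   89.90024694, -120.83012808]), 'ft_force': array([-1.09378331,  0.6687435 , -0.05936897]), 'wrist_torque': array([-0.03390264, -0.02575562,  0.04062649]), 'finger_gap': 85.47509794379735}
```

View pics/side0.png

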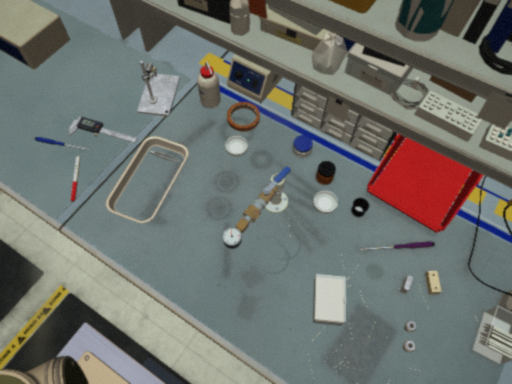

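View pics/top0.png

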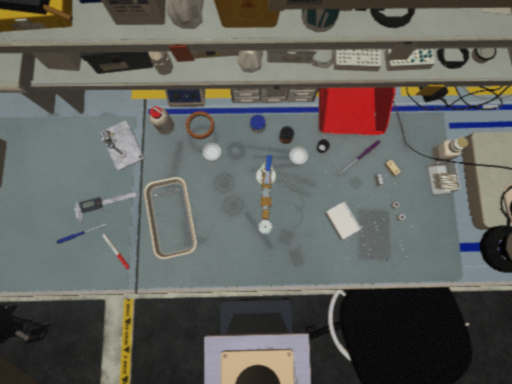

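```bash
python3 - <<'E'
import cv2
a=cv2.imread('pics/side0.png')[155:255,215:315];b=cv2.imread('pics/top0.png')[145:245,215:315]
cv2.imwrite('pics/z0.png',cv2.resize(cv2.hconcat([a,b]),None,fx=4,fy=4,interpolation=cv2.INTER_CUBIC))
a=cv2.imread('pics/side0.png')[130:230,100:200];b=cv2.imread('pics/top0.png')[168:268,120:220]
cv2.imwrite('pics/z1.png',cv2.resize(cv2.hconcat([a,b]),None,fx=4,fy=4,interpolation=cv2.INTER_CUBIC))
E
```

```text
(no output)
```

View pics/z0.png

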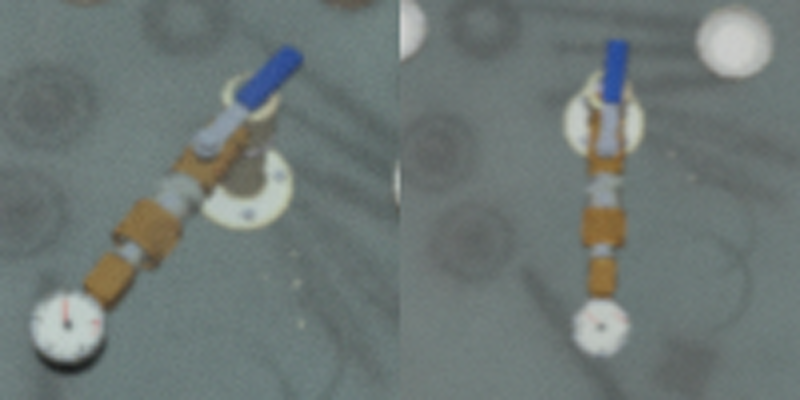

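View pics/z1.png

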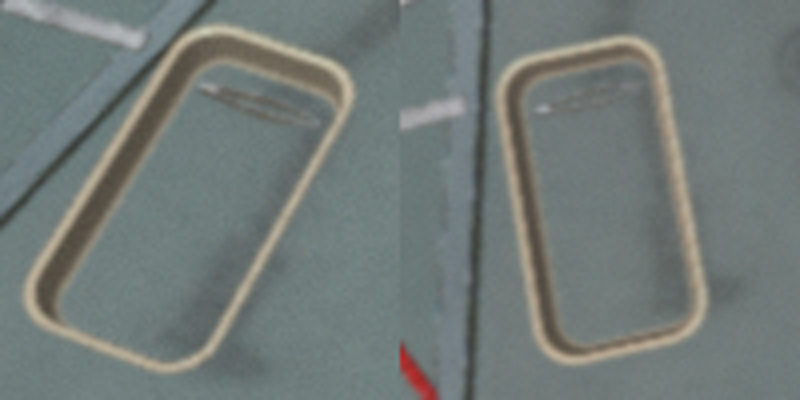

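```bash
python3 - <<'E'
from h import *
S=snap('side');T=snap('top')
def blobs(s,roi,f,mina=20):
    x0,y0,x1,y1=roi
    im=s['frame'][y0:y1,x0:x1].copy(); im=cv2.resize(im,None,fx=4,fy=4,interpolation=cv2.INTER_CUBIC)
    hsv=cv2.cvtColor(im,cv2.COLOR_BGR2HSV)
    m=f(hsv).astype(np.uint8)
    n,l,st,c=cv2.connectedComponentsWithStats(m)
    out=[]
    for i in range(1,n):
        if st[i,4]>mina*16:
            pts=np.argwhere(l==i)[:,::-1].astype(np.float32)
            r=cv2.minAreaRect(pts)
            k=lambda p:((np.array(p)+.5)/4-.5+[x0,y0]).round(2)
            out.append((k(c[i]),k(r[0]),np.array(r[1]).round(1)/4,st[i,4]/16,[k(p) for p in cv2.boxPoints(r)]))
    return sorted(out,key=lambda o:o[0][1])
blue=lambda h:(h[...,0]>100)&(h[...,0]<130)&(h[...,1]>140)
brass=lambda h:(h[...,0]>8)&(h[...,0]<25)&(h[...,1]>125)&(h[...,2]>90)
white=lambda h:(h[...,1]<45)&(h[...,2]>165)
rs=(215,155,300,255);rt=(240,145,290,245)
for n,f in (('blue',blue),('brass',brass),('white',white)):
    bs,bt=blobs(S,rs,f),blobs(T,rt,f)
    print(n,'S');[print(o[0],o[1],o[2],o[3]) for o in bs]
    print(n,'T');[print(o[0],o[1],o[2],o[3]) for o in bt]
    if n=='blue': print('tri',tri(S,bs[0][0],T,bt[0][0]),[onz(T,*p,129) for p in bt[0][4]])
    if n=='white': print('dial tri',tri(S,bs[-1][0],T,bt[-1][0]), onz(S,*bs[-1][0],114),onz(T,*bt[-1][0],114))
E
```

```text
blue S
[282.33 173.62] [282.19 173.93] [ 5.125 17.65 ] 80.3125
blue T
[268.3  162.02] [268.34 162.37] [ 4.15 14.7 ] 55.125
tri (array([661.13542406, -43.80123042, 123.49443025]), np.float64(0.32051975939195637)) [array([636.96828687, -35.14071752, 129.        ]), array([681.97609082, -40.14675247, 129.        ]), array([680.63120172, -52.47788677, 129.        ]), array([635.6054654 , -47.36855745, 129.        ])]
brass S
[240.19 224.9 ] [241.06 224.61] [6.075 8.7  ] 33.75
brass T
[265.45 201.1 ] [265.38 201.12] [8. 9.] 68.375
[265.11 213.95] [265.12 214.12] [8. 5.] 37.375
white S
[277.98 204.51] [277.72 204.24] [13.825 23.1  ] 177.6875
[231.37 235.81] [231.43 235.85] [14.975 17.1  ] 193.9375
white T
[258.79 175.71] [258.88 175.75] [13.25  5.5 ] 54.5
[272.93 175.86] [272.88 176.12] [11.  4.] 34.375
[264.79 226.29] [265.   226.38] [12.5  12.25] 120.9375
dial tri (array([470.7271736 , -29.38605336, 106.95772302]), np.float64(0.5459314016449927)) [468.23670291 -31.1339114  114.        ] [470.36925557 -29.36694525 114.        ]
```

```bash
python3 - <<'E'
from h import *
S=snap('side');T=snap('top')
for n,p,z in (('sleeve',(265.45,201.1),105),('flats',(265.11,213.95),107),('dial',(264.79,226.29),112)):
    print(n,onz(T,*p,z).round(1))
# manual: flats in side z0: centre ~ (108,279)/4+(215,155)
x0=np.array([215,155])
print('sleeve tri',tri(S,x0+np.array([147,231])/4.,T,(265.45,201.1)))
print('flats tri',tri(S,x0+np.array([108,279])/4.,T,(265.11,213.95)))
# flange white mask on top
for s,roi in((T,(250,160,280,190)),(S,(255,180,300,220))):
    a,b,c,d=roi; im=cv2.resize(s['frame'][b:d,a:c],None,fx=4,fy=4,interpolation=cv2.INTER_CUBIC);h=cv2.cvtColor(im,cv2.COLOR_BGR2HSV)
    m=((h[...,1]<50)&(h[...,2]>165)&1).astype(np.uint8)
    pts=np.argwhere(m>0)[:,::-1].astype(np.float32);hull=cv2.convexHull(pts).reshape(-1,2)
    W=np.array([onz(s,(u+.5)/4-.5+a,(v+.5)/4-.5+b,4)[:2] for u,v in hull],np.float32)
    print(cv2.minEnclosingCircle(W), cv2.minAreaRect(W))
# tray rim
for s,roi in((T,(135,170,205,265)),(S,(100,130,195,230))):
    a,b,c,d=roi; im=cv2.resize(s['frame'][b:d,a:c],None,fx=4,fy=4,interpolation=cv2.INTER_CUBIC);h=cv2.cvtColor(im,cv2.COLOR_BGR2HSV)
    m=((h[...,0]>8)&(h[...,0]<30)&(h[...,1]>35)&(h[...,2]>120)).astype(np.uint8)
    n,l,st,ce=cv2.connectedComponentsWithStats(m); i=1+np.argmax(st[1:,4])
    pts=np.argwhere(l==i)[:,::-1].astype(np.float32);hull=cv2.convexHull(pts).reshape(-1,2)
    W=np.array([onz(s,(u+.5)/4-.5+a,(v+.5)/4-.5+b,28)[:2] for u,v in hull],np.float32)
    r=cv2.minAreaRect(W);print('tray',r,cv2.boxPoints(r).round(0).tolist())
print('tweezers T', onz(T,120+585/4-.5-.0,168+98/4-.5,3))
# dishes
for s in (S,T): pass
E
```

```text
sleeve [545.9 -33.3 105. ]
flats [507.3 -31.3 107. ]
dial [470.5 -29.4 112. ]
sleeve tri (array([546.88016466, -33.31623362,  97.58961449]), np.float64(0.5005446875166207))
flats tri (array([508.34757152, -31.69162568,  99.37840872]), np.float64(0.49484771140972245))
((651.5594482421875, -38.38966751098633), 34.111915588378906) ((646.0591430664062, -37.56688690185547), (63.31084442138672, 57.83448028564453), 58.039791107177734)
((661.0720825195312, -31.515108108520508), 47.55635070800781) ((662.997314453125, -37.989356994628906), (93.5648193359375, 52.819862365722656), 23.039411544799805)
tray ((512.6600952148438, 268.83770751953125), (246.9292755126953, 134.9784393310547), 11.41838264465332) [[378.0, 311.0], [405.0, 178.0], [647.0, 227.0], [620.0, 359.0]]
tray ((511.7369079589844, 267.44183349609375), (246.1969757080078, 135.73085021972656), 11.901504516601562) [[377.0, 308.0], [405.0, 176.0], [646.0, 226.0], [618.0, 359.0]]
tweezers T [591.74435621 -38.04223477   3.        ]
```

```bash
cat > m.py <<'E'
# planning helper: commanded pose (x,y,z mm, phi deg), tool down: y=Rz(phi)yhat, z=Rz(phi)xhat, x=-zhat
import json,numpy as np,sys
F='cmd.json'
def load():
    try: return json.load(open(F))
    except Exception: return {'cmd':[254.349,543.426,231.292,-25.09],'pend':None}
def commit():
    d=load()
    if d['pend']:d['cmd']=d['pend'];d['pend']=None;json.dump(d,open(F,'w'))
    return np.array(d['cmd'])
def plan(ways):
    """ways: 10 of (closure,x,y,z,phi); prints rounded rows; remembers last as pending"""
    c=commit(); a=np.radians(c[3]); ty=np.array([-np.sin(a),np.cos(a),0]);tz=np.array([np.cos(a),np.sin(a),0])
    rows=[];prev=c
    for w in ways:
        d=np.array(w[1:4])-c[:3]
        r=[int(w[0]),round(-d[2]/1000,4),round(float(d@ty)/1000,4),round(float(d@tz)/1000,4),round(-float(np.radians(w[4]-c[3])),3),0,0]
        rows.append(r)
        q=np.array([*(c[:3]+1000*(-r[1]*np.array([0,0,1])+r[2]*ty+r[3]*tz)),c[3]-np.degrees(r[4])])
        st=np.linalg.norm(q[:3]-prev[:3])
        if st>41.6 or abs(q[3]-prev[3])>7.1: print('TOO FAST',st,q[3]-prev[3])
        prev=q
    json.dump({'cmd':c.tolist(),'pend':prev.tolist()},open(F,'w'))
    print(json.dumps(rows)); print('end',prev.round(2))
def lin(g,targ,n,c=None):
    c=commit() if c is None else np.array(c)
    return [(g,*(c+(np.array(targ)-c)*(k+1)/n)) for k in range(n)]
E
python3 - <<'E'
from h import *; from m import *
T=snap('top')
print([onz(T,265,88,z)[:2].round() for z in(300,500)], onz(T,211,152,8).round(),onz(T,299,156,8).round())
s=sense();print(s['tool_pos'],s['tcp_rot'],s['time'])
E
python3 -c "
from m import *
c=commit();t=np.array([673,10,231.3,-6.5])
m=c+(t-c)*0.5
plan(lin(255,m,10))"
```

```text
[array([812., -33.]), array([712., -25.])] [730. 142.   8.] [ 711. -152.    8.]
[254.30350729 543.31865203 231.06944992] [ -93.08758421   89.97713341 -118.17206693] 0.35
[[255, -0.0, -0.0153, 0.0303, -0.016, 0, 0], [255, -0.0, -0.0306, 0.0605, -0.032, 0, 0], [255, -0.0, -0.0458, 0.0908, -0.049, 0, 0], [255, -0.0, -0.0611, 0.1211, -0.065, 0, 0], [255, -0.0, -0.0764, 0.1513, -0.081, 0, 0], [255, -0.0, -0.0917, 0.1816, -0.097, 0, 0], [255, -0.0, -0.1069, 0.2119, -0.114, 0, 0], [255, -0.0, -0.1222, 0.2421, -0.13, 0, 0], [255, -0.0, -0.1375, 0.2724, -0.146, 0, 0], [255, -0.0, -0.1528, 0.3027, -0.162, 0, 0]]
end [463.69 276.69 231.29 -15.81]
```

>>> {"name": "drive_tool", "arguments": {"deltas": [[255,0,-0.0153,0.0303,-0.016,0,0],[255,0,-0.0306,0.0605,-0.032,0,0],[255,0,-0.0458,0.0908,-0.049,0,0],[255,0,-0.0611,0.1211,-0.065,0,0],[255,0,-0.0764,0.1513,-0.081,0,0],[255,0,-0.0917,0.1816,-0.097,0,0],[255,0,-0.1069,0.2119,-0.114,0,0],[255,0,-0.1222,0.2421,-0.13,0,0],[255,0,-0.1375,0.2724,-0.146,0,0],[255,0,-0.1528,0.3027,-0.162,0,0]], "squeeze": 40}}

```text
time: 1.18
tool_pos: [464.5, 275.3, 231.5]
tcp_rot: [45.1, 90.0, 29.4]
ft_force: [0.2, -0.6, -0.1]
finger_gap: -0.2
```

```bash
sed -i 's/\/1000,4)/\/1000,3)/g' m.py; python3 -c "
from m import *
plan(lin(255,[673,10,231.3,-6.5],10))"
```

```text
[[255, -0.0, -0.02, 0.027, -0.016, 0, 0], [255, -0.0, -0.04, 0.055, -0.032, 0, 0], [255, -0.0, -0.06, 0.082, -0.049, 0, 0], [255, -0.0, -0.08, 0.11, -0.065, 0, 0], [255, -0.0, -0.1, 0.137, -0.081, 0, 0], [255, -0.0, -0.12, 0.164, -0.097, 0, 0], [255, -0.0, -0.14, 0.192, -0.114, 0, 0], [255, -0.0, -0.16, 0.219, -0.13, 0, 0], [255, -0.0, -0.18, 0.247, -0.146, 0, 0], [255, -0.0, -0.2, 0.274, -0.162, 0, 0]]
end [672.85   9.61 231.29  -6.53]
```

>>> {"name": "drive_tool", "arguments": {"deltas": [[255,0,-0.02,0.027,-0.016,0,0],[255,0,-0.04,0.055,-0.032,0,0],[255,0,-0.06,0.082,-0.049,0,0],[255,0,-0.08,0.11,-0.065,0,0],[255,0,-0.1,0.137,-0.081,0,0],[255,0,-0.12,0.164,-0.097,0,0],[255,0,-0.14,0.192,-0.114,0,0],[255,0,-0.16,0.219,-0.13,0,0],[255,0,-0.18,0.247,-0.146,0,0],[255,0,-0.2,0.274,-0.162,0,0]]}}

```text
time: 2.02
tool_pos: [673.8, 8.1, 231.2]
tcp_rot: [18.2, 90.0, 11.7]
ft_force: [0.8, 0.7, -0.5]
finger_gap: 0.2
```

```bash
python3 -c "
from m import *
c=commit()
w=lin(255,[673,-3,117,-6.5],6); e=[673,-3,117,-6.5]
w+=lin(255,[673,-13,117,-6.5],2,e)+[(255,673,-13,117,-6.5)]*2
plan(w)"
```

```text
[[255, 0.019, -0.002, 0.0, -0.0, 0, 0], [255, 0.038, -0.004, 0.001, -0.0, 0, 0], [255, 0.057, -0.006, 0.001, -0.0, 0, 0], [255, 0.076, -0.008, 0.001, -0.0, 0, 0], [255, 0.095, -0.01, 0.001, -0.0, 0, 0], [255, 0.114, -0.013, 0.002, -0.0, 0, 0], [255, 0.114, -0.017, 0.002, -0.0, 0, 0], [255, 0.114, -0.022, 0.003, -0.0, 0, 0], [255, 0.114, -0.022, 0.003, -0.0, 0, 0], [255, 0.114, -0.022, 0.003, -0.0, 0, 0]]
end [673.33 -12.59 117.29  -6.53]
```

>>> {"name": "drive_tool", "arguments": {"deltas": [[255,0.019,-0.002,0,0,0,0],[255,0.038,-0.004,0.001,0,0,0],[255,0.057,-0.006,0.001,0,0,0],[255,0.076,-0.008,0.001,0,0,0],[255,0.095,-0.01,0.001,0,0,0],[255,0.114,-0.013,0.002,0,0,0],[255,0.114,-0.017,0.002,0,0,0],[255,0.114,-0.022,0.003,0,0,0],[255,0.114,-0.022,0.003,0,0,0],[255,0.114,-0.022,0.003,0,0,0]]}}

```text
time: 2.85
tool_pos: [674.6, -13.0, 119.5]
tcp_rot: [1.0, 89.8, -5.6]
ft_force: [0.4, -0.4, 0.4]
finger_gap: -0.5
```

```bash
cat > arc.py <<'E'
from m import *
# pose pushing lever at lever-world-angle th (deg), r along, offset off normal (CCW side)
P=np.array([602.3,-36.2])
def pose(th,r=70,off=22.5,z=117):
    a=np.radians(th); d=np.array([np.cos(a),np.sin(a)]); n=np.array([-d[1],d[0]])
    p=P+r*d+off*n; return [*p,z,th]
E
python3 -c "
from h import *; snap('top','top1.png'); snap('side','side1.png')
from arc import *
commit()
w=[(255,*pose(-6.5-5*k,off=24)) for k in range(1,11)]
plan(w)"
python3 - <<'E'
import cv2
a=cv2.imread('pics/side1.png')[140:240,215:315];b=cv2.imread('pics/top1.png')[130:230,215:315]
cv2.imwrite('pics/z2.png',cv2.resize(cv2.hconcat([a,b]),None,fx=4,fy=4,interpolation=cv2.INTER_CUBIC))
E
```

```text
[[255, 0.0, -0.014, 0.004, 0.087, 0, 0], [255, 0.0, -0.02, 0.005, 0.174, 0, 0], [255, 0.0, -0.026, 0.006, 0.261, 0, 0], [255, 0.0, -0.033, 0.006, 0.349, 0, 0], [255, 0.0, -0.039, 0.006, 0.436, 0, 0], [255, 0.0, -0.046, 0.005, 0.523, 0, 0], [255, 0.0, -0.052, 0.003, 0.61, 0, 0], [255, 0.0, -0.058, 0.001, 0.698, 0, 0], [255, 0.0, -0.064, -0.001, 0.785, 0, 0], [255, 0.0, -0.07, -0.004, 0.872, 0, 0]]
end [661.4  -81.68 117.29 -56.49]
```

View pics/z2.png

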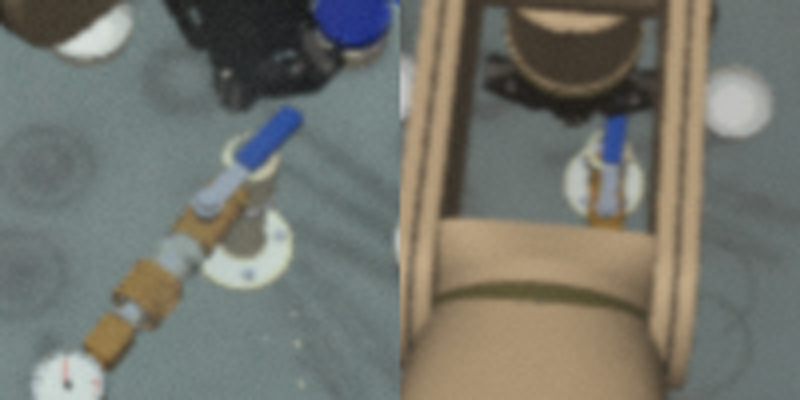

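>>> {"name": "drive_tool", "arguments": {"deltas": [[255,0,-0.014,0.004,0.087,0,0],[255,0,-0.02,0.005,0.174,0,0],[255,0,-0.026,0.006,0.261,0,0],[255,0,-0.033,0.006,0.349,0,0],[255,0,-0.039,0.006,0.436,0,0],[255,0,-0.046,0.005,0.523,0,0],[255,0,-0.052,0.003,0.61,0,0],[255,0,-0.058,0.001,0.698,0,0],[255,0,-0.064,-0.001,0.785,0,0],[255,0,-0.07,-0.004,0.872,0,0]]}}

```text
time: 3.78
tool_pos: [662.4, -81.4, 118.8]
tcp_rot: [60.2, 89.9, 3.5]
ft_force: [0.8, 2.0, 0.7]
finger_gap: 0.0
```

```bash
python3 -c "
from h import *; snap('top','top2.png'); snap('side','side2.png')
from arc import *
commit()
w=[(255,*pose(-56.5-4*k,off=24)) for k in range(1,10)]
w+=[w[-1]]
plan(w)"
python3 - <<'E'
import cv2
a=cv2.imread('pics/side2.png')[140:240,215:315];b=cv2.imread('pics/top2.png')[130:230,215:315]
cv2.imwrite('pics/z3.png',cv2.resize(cv2.hconcat([a,b]),None,fx=4,fy=4,interpolation=cv2.INTER_CUBIC))
E
```

```text
[[255, 0.0, -0.005, 0.001, 0.07, 0, 0], [255, 0.0, -0.01, 0.002, 0.14, 0, 0], [255, 0.0, -0.015, 0.003, 0.21, 0, 0], [255, 0.0, -0.02, 0.003, 0.279, 0, 0], [255, 0.0, -0.026, 0.003, 0.349, 0, 0], [255, 0.0, -0.031, 0.003, 0.419, 0, 0], [255, 0.0, -0.036, 0.003, 0.489, 0, 0], [255, 0.0, -0.041, 0.002, 0.559, 0, 0], [255, 0.0, -0.046, 0.0, 0.629, 0, 0], [255, 0.0, -0.046, 0.0, 0.629, 0, 0]]
end [ 623.04 -107.08  117.29  -92.53]
```

View pics/z3.png

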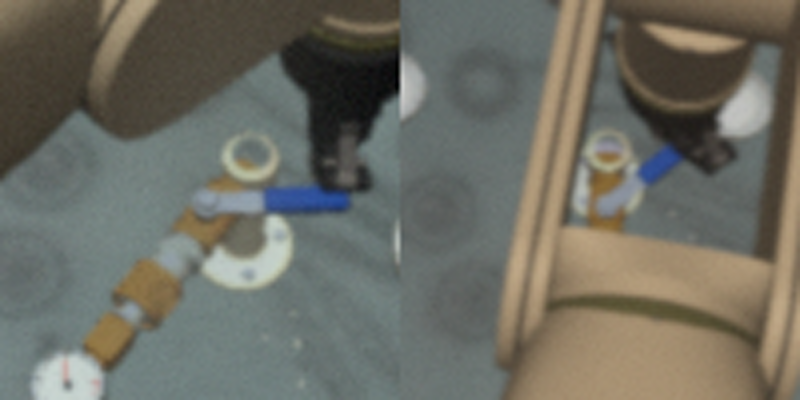

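>>> {"name": "drive_tool", "arguments": {"deltas": [[255,0,-0.005,0.001,0.07,0,0],[255,0,-0.01,0.002,0.14,0,0],[255,0,-0.015,0.003,0.21,0,0],[255,0,-0.02,0.003,0.279,0,0],[255,0,-0.026,0.003,0.349,0,0],[255,0,-0.031,0.003,0.419,0,0],[255,0,-0.036,0.003,0.489,0,0],[255,0,-0.041,0.002,0.559,0,0],[255,0,-0.046,0,0.629,0,0],[255,0,-0.046,0,0.629,0,0]]}}

```text
time: 4.72
tool_pos: [623.4, -107.2, 118.4]
tcp_rot: [68.4, 89.9, -24.1]
ft_force: [0.0, 0.7, 1.6]
finger_gap: -0.0
```

```bash
python3 -c "
from arc import *
c=commit()
w=[(255,c[0]-k,c[1],c[2],c[3]) for k in [1,1,2,2,3,3,4,4,5,5]]
plan(w)"
```

```text
[[255, -0.0, -0.001, 0.0, -0.0, 0, 0], [255, -0.0, -0.001, 0.0, -0.0, 0, 0], [255, -0.0, -0.002, 0.0, -0.0, 0, 0], [255, -0.0, -0.002, 0.0, -0.0, 0, 0], [255, -0.0, -0.003, 0.0, -0.0, 0, 0], [255, -0.0, -0.003, 0.0, -0.0, 0, 0], [255, -0.0, -0.004, 0.0, -0.0, 0, 0], [255, -0.0, -0.004, 0.0, -0.0, 0, 0], [255, -0.0, -0.005, 0.0, -0.0, 0, 0], [255, -0.0, -0.005, 0.0, -0.0, 0, 0]]
end [ 618.05 -106.86  117.29  -92.53]
```

>>> {"name": "drive_tool", "arguments": {"deltas": [[255,0,-0.001,0,0,0,0],[255,0,-0.001,0,0,0,0],[255,0,-0.002,0,0,0,0],[255,0,-0.002,0,0,0,0],[255,0,-0.003,0,0,0,0],[255,0,-0.003,0,0,0,0],[255,0,-0.004,0,0,0,0],[255,0,-0.004,0,0,0,0],[255,0,-0.005,0,0,0,0],[255,0,-0.005,0,0,0,0]]}}

```text
time: 5.55
tool_pos: [619.7, -106.8, 117.8]
tcp_rot: [88.4, 89.8, -4.1]
ft_force: [9.7, -1.3, -1.4]
finger_gap: -0.4
```

```bash
cat > z.py <<'E'
import sys
from h import *
def zz(n):
    S=snap('side','side%s.png'%n);T=snap('top','top%s.png'%n)
    a=S['frame'][155:255,215:315];b=T['frame'][145:245,215:315]
    cv2.imwrite('pics/z_%s.png'%n,cv2.resize(cv2.hconcat([a,b]),None,fx=4,fy=4,interpolation=cv2.INTER_CUBIC))
    return S,T
if __name__=='__main__': zz(sys.argv[1])
E
python3 z.py 4
python3 -c "
from arc import *
c=commit()
w=[(255,c[0]-k,c[1],c[2],c[3]) for k in [1,1,2,2,3,3,4,4,5,5]]
plan(w)"
```

```text
[[255, -0.0, -0.001, 0.0, -0.0, 0, 0], [255, -0.0, -0.001, 0.0, -0.0, 0, 0], [255, -0.0, -0.002, 0.0, -0.0, 0, 0], [255, -0.0, -0.002, 0.0, -0.0, 0, 0], [255, -0.0, -0.003, 0.0, -0.0, 0, 0], [255, -0.0, -0.003, 0.0, -0.0, 0, 0], [255, -0.0, -0.004, 0.0, -0.0, 0, 0], [255, -0.0, -0.004, 0.0, -0.0, 0, 0], [255, -0.0, -0.005, 0.0, -0.0, 0, 0], [255, -0.0, -0.005, 0.0, -0.0, 0, 0]]
end [ 613.05 -106.64  117.29  -92.53]
```

View pics/z_4.png

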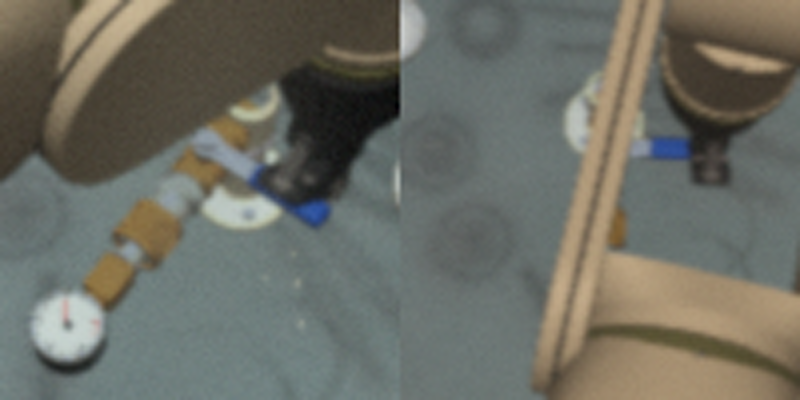

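```bash
python3 -c "
from m import *
d=load(); d['pend']=None; json.dump(d,open(F,'w'))
c=commit(); print(c)
w=[]
p=np.array(c)
w.append((255,630,-107,117,-92.5)); 
a=np.array([630,-107,117,-92.5]); b=np.array([560,-65,190,-45])
w+=[(255,630,-107,150,-89)]
a=np.array([630,-107,150,-89.]); b=np.array([574,-65,200,-38])
w+=[(105,*(a+(b-a)*k/8)) for k in range(1,9)]
plan(w)"
```

```text
[ 618.04899616 -106.85824395  117.292       -92.52713249]
[[255, 0.0, 0.012, -0.0, -0.0, 0, 0], [255, -0.033, 0.012, -0.0, -0.062, 0, 0], [105, -0.039, 0.005, -0.005, -0.173, 0, 0], [105, -0.045, -0.003, -0.01, -0.284, 0, 0], [105, -0.051, -0.01, -0.015, -0.395, 0, 0], [105, -0.058, -0.017, -0.02, -0.507, 0, 0], [105, -0.064, -0.024, -0.025, -0.618, 0, 0], [105, -0.07, -0.031, -0.03, -0.729, 0, 0], [105, -0.076, -0.039, -0.035, -0.84, 0, 0], [105, -0.083, -0.046, -0.04, -0.952, 0, 0]]
end [573.86 -64.87 200.29 -37.98]
```

>>> {"name": "drive_tool", "arguments": {"deltas": [[255,0,0.012,0,0,0,0],[255,-0.033,0.012,0,-0.062,0,0],[105,-0.039,0.005,-0.005,-0.173,0,0],[105,-0.045,-0.003,-0.01,-0.284,0,0],[105,-0.051,-0.01,-0.015,-0.395,0,0],[105,-0.058,-0.017,-0.02,-0.507,0,0],[105,-0.064,-0.024,-0.025,-0.618,0,0],[105,-0.07,-0.031,-0.03,-0.729,0,0],[105,-0.076,-0.039,-0.035,-0.84,0,0],[105,-0.083,-0.046,-0.04,-0.952,0,0]]}}

```text
time: 6.48
tool_pos: [572.5, -64.2, 199.4]
tcp_rot: [-158.2, 89.8, 164.2]
ft_force: [-0.0, 0.1, 0.6]
finger_gap: 50.3
```

```bash
python3 -c "
from m import *
c=commit()
w=lin(105,[545,-33,150,-3],6); e=[545,-33,150,-3]
w+=lin(105,[545,-33,135,-3],1,e)+[(105,545,-33,135,-3)]*3
plan(w)"
```

```text
[[105, 0.008, 0.001, -0.007, -0.102, 0, 0], [105, 0.017, 0.002, -0.014, -0.204, 0, 0], [105, 0.025, 0.004, -0.021, -0.305, 0, 0], [105, 0.034, 0.005, -0.028, -0.407, 0, 0], [105, 0.042, 0.006, -0.035, -0.509, 0, 0], [105, 0.05, 0.007, -0.042, -0.611, 0, 0], [105, 0.065, 0.007, -0.042, -0.611, 0, 0], [105, 0.065, 0.007, -0.042, -0.611, 0, 0], [105, 0.065, 0.007, -0.042, -0.611, 0, 0], [105, 0.065, 0.007, -0.042, -0.611, 0, 0]]
end [545.06 -33.5  135.29  -2.97]
```

>>> {"name": "drive_tool", "arguments": {"deltas": [[105,0.008,0.001,-0.007,-0.102,0,0],[105,0.017,0.002,-0.014,-0.204,0,0],[105,0.025,0.004,-0.021,-0.305,0,0],[105,0.034,0.005,-0.028,-0.407,0,0],[105,0.042,0.006,-0.035,-0.509,0,0],[105,0.05,0.007,-0.042,-0.611,0,0],[105,0.065,0.007,-0.042,-0.611,0,0],[105,0.065,0.007,-0.042,-0.611,0,0],[105,0.065,0.007,-0.042,-0.611,0,0],[105,0.065,0.007,-0.042,-0.611,0,0]]}}

```text
time: 7.32
tool_pos: [545.0, -33.5, 135.5]
tcp_rot: [171.7, 90.0, 168.7]
ft_force: [0.2, 0.8, 0.2]
finger_gap: 50.3
```

```bash
python3 z.py 5; python3 -c "
from m import *
c=commit()
w=lin(105,[545.3,-33.3,80,-3],5); e=(105,*[545.3,-33.3,80,-3])
w+=[e]*5
plan(w)"
```

```text
[[105, 0.011, 0.0, 0.0, 0.0, 0, 0], [105, 0.022, 0.0, 0.0, 0.0, 0, 0], [105, 0.033, 0.0, 0.0, 0.0, 0, 0], [105, 0.044, 0.0, 0.0, 0.0, 0, 0], [105, 0.055, 0.0, 0.0, 0.0, 0, 0], [105, 0.055, 0.0, 0.0, 0.0, 0, 0], [105, 0.055, 0.0, 0.0, 0.0, 0, 0], [105, 0.055, 0.0, 0.0, 0.0, 0, 0], [105, 0.055, 0.0, 0.0, 0.0, 0, 0], [105, 0.055, 0.0, 0.0, 0.0, 0, 0]]
end [545.06 -33.5   80.29  -2.97]
```

View pics/z_5.png

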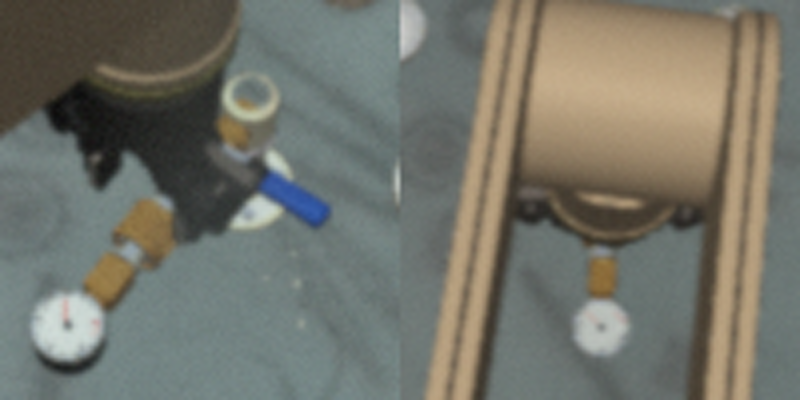

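>>> {"name": "drive_tool", "arguments": {"deltas": [[105,0.011,0,0,0,0,0],[105,0.022,0,0,0,0,0],[105,0.033,0,0,0,0,0],[105,0.044,0,0,0,0,0],[105,0.055,0,0,0,0,0],[105,0.055,0,0,0,0,0],[140,0.055,0,0,0,0,0],[150,0.055,0,0,0,0,0],[200,0.055,0,0,0,0,0],[200,0.055,0,0,0,0,0]], "squeeze": 50}}

```text
time: 8.25
tool_pos: [545.5, -33.9, 81.0]
tcp_rot: [-34.6, 89.9, -37.6]
ft_force: [-1.7, -1.9, -0.1]
finger_gap: 29.6
```

```bash
python3 z.py 6;  python3 -c "
from bench import sense;s=sense();print(s['tool_pos'],s['ft_force'],s['finger_gap'],s['wrist_torque'])
from m import *
c=commit()
u=np.array([.9986,-.052])
w=[(255,c[0]+k*u[0],c[1]+k*u[1],c[2],c[3]) for k in [0,0,0,1,3,5,7,9,10,10]]
plan(w)"
```

```text
[545.55326911 -33.87527456  80.97287514] [-0.40024166 -3.60624249  1.53795429] 29.907091589790028 [-0.48766061  0.1912491   0.05951266]
[[255, -0.0, 0.0, 0.0, -0.0, 0, 0], [255, -0.0, 0.0, 0.0, -0.0, 0, 0], [255, -0.0, 0.0, 0.0, -0.0, 0, 0], [255, -0.0, -0.0, 0.001, -0.0, 0, 0], [255, -0.0, -0.0, 0.003, -0.0, 0, 0], [255, -0.0, -0.0, 0.005, -0.0, 0, 0], [255, -0.0, -0.0, 0.007, -0.0, 0, 0], [255, -0.0, -0.0, 0.009, -0.0, 0, 0], [255, -0.0, -0.0, 0.01, -0.0, 0, 0], [255, -0.0, -0.0, 0.01, -0.0, 0, 0]]
end [555.05 -34.02  80.29  -2.97]
```

View pics/z_6.png

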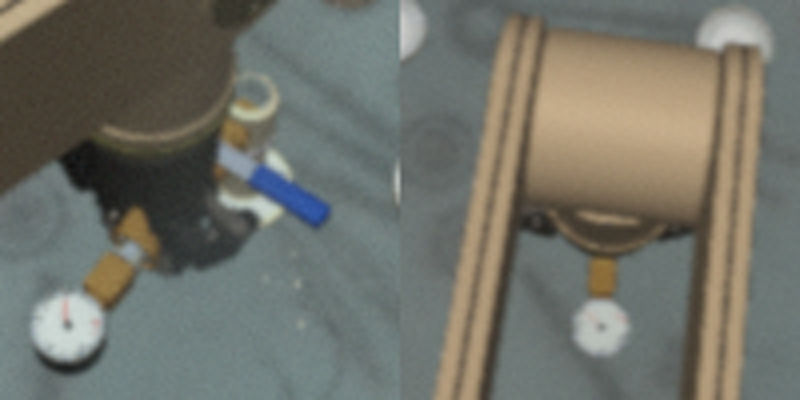

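>>> {"name": "drive_tool", "arguments": {"deltas": [[255,0,0,0,0,0,0],[255,0,0,0,0,0,0],[255,0,0,0.001,0,0,0],[255,0,0,0.003,0,0,0],[255,0,0,0.005,0,0,0],[255,0,0,0.007,0,0,0],[255,0,0,0.009,0,0,0],[255,0,0,0.01,0,0,0],[255,0,0,0.01,0,0,0],[255,0,0,0.01,0,0,0]]}}

```text
time: 9.18
tool_pos: [554.5, -34.3, 80.9]
tcp_rot: [-158.1, 89.9, -161.1]
ft_force: [-8.5, -3.7, 9.3]
finger_gap: 30.1
```

```bash
python3 z.py 7;  python3 -c "
from bench import sense;s=sense();print(s['tool_pos'],s['ft_force'],s['finger_gap'],s['wrist_torque'])
from m import *
print(commit())"
```

```text
[554.55208993 -34.32503644  80.93192035] [-8.00868793 -3.40751732  9.10597987] 29.85559117765115 [-0.56923685  1.26134572 -0.07395222]
[555.04704356 -34.0231036   80.292       -2.97382911]
```

View pics/z_7.png

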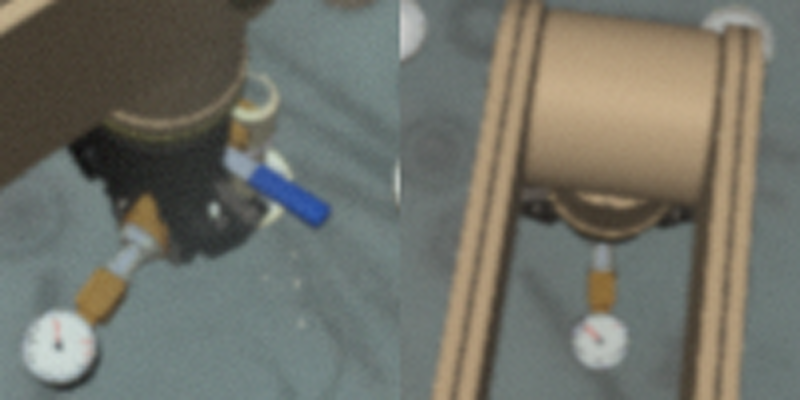

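>>> {"name": "drive_tool", "arguments": {"deltas": [[255,0,0,0,0,0,0],[255,0,0,0,0,0,0],[255,0,0,-0.001,0,0,0],[255,0,0,-0.002,0,0,0],[180,0,0,-0.003,0,0,0],[120,0,0,-0.003,0,0,0],[90,0,0,-0.003,0,0,0],[90,0,0,-0.003,0,0,0],[90,-0.02,0,-0.003,0,0,0],[90,-0.05,0,-0.003,0,0,0]]}}

```text
time: 10.12
tool_pos: [549.2, -33.0, 126.8]
tcp_rot: [170.7, 89.6, 167.7]
ft_force: [1.4, -0.4, 0.3]
finger_gap: 55.0
```

```bash
python3 -c "
from m import *
d=load(); d['cmd']=[552.05,-33.87,130.29,-2.97]; json.dump(d,open(F,'w'))"
cat > meas.py <<'E'
from z import *
def blob(s,roi,f):
    x0,y0,x1,y1=roi
    im=cv2.resize(s['frame'][y0:y1,x0:x1],None,fx=4,fy=4,interpolation=cv2.INTER_CUBIC)
    m=f(cv2.cvtColor(im,cv2.COLOR_BGR2HSV)).astype(np.uint8)
    n,l,st,c=cv2.connectedComponentsWithStats(m);o=[]
    for i in range(1,n):
        if st[i,4]>15*16: o.append((((c[i]+.5)/4-.5+[x0,y0]).round(2),st[i,4]/16))
    return sorted(o,key=lambda o:o[0][1])
brass=lambda h:(h[...,0]>8)&(h[...,0]<25)&(h[...,1]>125)&(h[...,2]>90)
white=lambda h:(h[...,1]<45)&(h[...,2]>165)
E
python3 - <<'E'
from meas import *
S,T=zz('8')
for s,r in((S,(205,200,255,255)),(T,(250,195,280,245))):
    print('white',blob(s,r,white),'brass',blob(s,r,brass))
E
```

```text
white [(array([228.84, 241.09]), np.float64(221.5))] brass [(array([251.23, 207.79]), np.float64(32.6875)), (array([238.96, 228.95]), np.float64(67.6875))]
white [(array([264.61, 229.98]), np.float64(109.375))] brass [(array([264.92, 217.6 ]), np.float64(40.5))]
```

View pics/z_8.png

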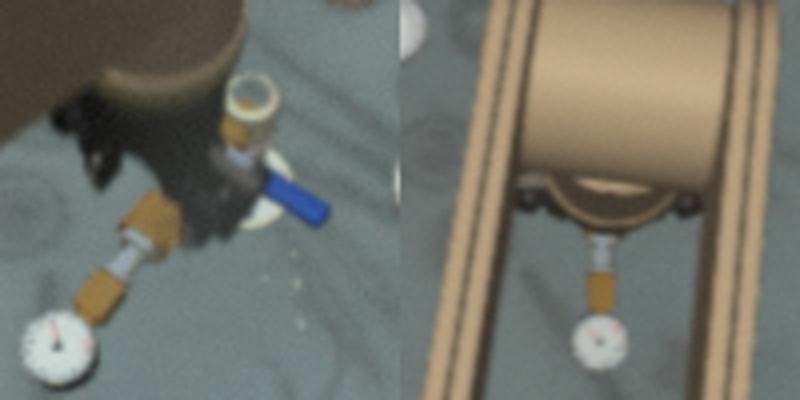

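```bash
python3 - <<'E'
from meas import *
S=snap('side');T=snap('top')
print('dial',tri(S,(228.84,241.09),T,(264.61,229.98)),onz(T,264.61,229.98,108))
print('flats',tri(S,(238.96,228.95),T,(264.92,217.6)),onz(T,264.92,217.6,105))
E
```

```text
dial (array([460.74130375, -28.90490043,  95.80706012]), np.float64(0.5704064523538978)) [460.10109063 -28.76215589 108.        ]
flats (array([497.69831415, -30.81313197,  95.08832819]), np.float64(0.0969846307184314)) [496.68977485 -30.56644251 105.        ]
```

```bash
python3 -c "
from m import *
c=commit()
w=lin(90,[498,-30.8,130,-3],3); e=[498,-30.8,130,-3]
f=[498,-30.8,86,-3]
w+=lin(90,f,4,e)+[(90,*f)]*3
plan(w)"
```

```text
[[90, 0.0, 0.0, -0.018, 0.0, 0, 0], [90, 0.0, 0.0, -0.036, 0.0, 0, 0], [90, 0.0, 0.0, -0.054, 0.001, 0, 0], [90, 0.011, 0.0, -0.054, 0.001, 0, 0], [90, 0.022, 0.0, -0.054, 0.001, 0, 0], [90, 0.033, 0.0, -0.054, 0.001, 0, 0], [90, 0.044, 0.0, -0.054, 0.001, 0, 0], [90, 0.044, 0.0, -0.054, 0.001, 0, 0], [90, 0.044, 0.0, -0.054, 0.001, 0, 0], [90, 0.044, 0.0, -0.054, 0.001, 0, 0]]
end [498.12 -31.07  86.29  -3.03]
```

>>> {"name": "drive_tool", "arguments": {"deltas": [[90,0,0,-0.018,0,0,0],[90,0,0,-0.036,0,0,0],[90,0,0,-0.054,0.001,0,0],[90,0.011,0,-0.054,0.001,0,0],[90,0.022,0,-0.054,0.001,0,0],[90,0.033,0,-0.054,0.001,0,0],[90,0.044,0,-0.054,0.001,0,0],[90,0.044,0,-0.054,0.001,0,0],[90,0.044,0,-0.054,0.001,0,0],[90,0.044,0,-0.054,0.001,0,0]]}}

```text
time: 11.15
tool_pos: [498.4, -31.1, 86.1]
tcp_rot: [170.8, 90.0, 167.7]
ft_force: [0.0, -0.1, -0.0]
finger_gap: 55.2
```

```bash
python3 z.py 9; python3 -c "
from m import *
commit()"
```

```text
(no output)
```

View pics/z_9.png

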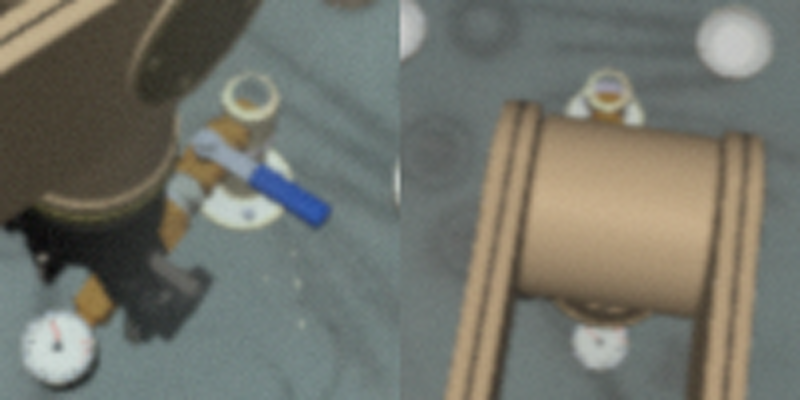

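>>> {"name": "drive_tool", "arguments": {"deltas": [[130,0,0,0,0,0,0],[150,0,0,0,0,0,0],[165,0,0,0,0,0,0],[175,0,0,0,0,0,0],[190,0,0,0,0,0,0],[255,0,0,0,0,0,0],[255,0,0,0,0,0,0],[255,0,0,0,0,0,0],[255,0,0,0,0,0,0],[255,0,0,0,0,0,0]], "squeeze": 50}}

```text
time: 12.08
tool_pos: [498.2, -31.1, 86.4]
tcp_rot: [-119.3, 90.0, -122.3]
ft_force: [-2.3, -1.2, 3.7]
finger_gap: 18.3
```

```bash
python3 z.py 10; python3 -c "
from m import *
c=commit()
u=np.array([.9986,-.052])
w=[(255,c[0]-k*u[0],c[1]-k*u[1],c[2],c[3]) for k in [2,5,9,13,17,21,26,34,42,50]]
plan(w)"
```

```text
[[255, -0.0, -0.0, -0.002, -0.0, 0, 0], [255, -0.0, -0.0, -0.005, -0.0, 0, 0], [255, -0.0, -0.0, -0.009, -0.0, 0, 0], [255, -0.0, -0.0, -0.013, -0.0, 0, 0], [255, -0.0, -0.0, -0.017, -0.0, 0, 0], [255, -0.0, -0.0, -0.021, -0.0, 0, 0], [255, -0.0, -0.0, -0.026, -0.0, 0, 0], [255, -0.0, -0.0, -0.034, -0.0, 0, 0], [255, -0.0, -0.0, -0.042, -0.0, 0, 0], [255, -0.0, -0.0, -0.05, -0.0, 0, 0]]
end [448.19 -28.43  86.29  -3.03]
```

View pics/z_10.png

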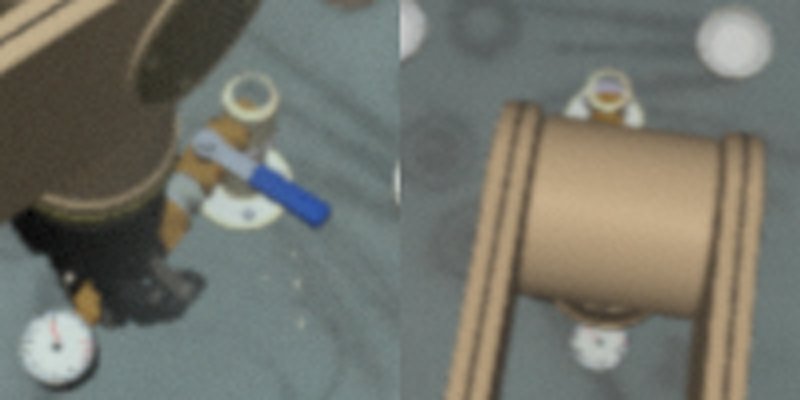

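>>> {"name": "drive_tool", "arguments": {"deltas": [[255,0,0,-0.002,0,0,0],[255,0,0,-0.005,0,0,0],[255,0,0,-0.009,0,0,0],[255,0,0,-0.013,0,0,0],[255,0,0,-0.017,0,0,0],[255,0,0,-0.021,0,0,0],[255,0,0,-0.026,0,0,0],[255,0,0,-0.034,0,0,0],[255,0,0,-0.042,0,0,0],[255,0,0,-0.05,0,0,0]]}}

```text
time: 13.02
tool_pos: [447.2, -28.3, 86.1]
tcp_rot: [166.8, 90.0, 163.8]
ft_force: [-1.2, -0.4, -1.0]
finger_gap: 18.7
```

```bash
python3 z.py 11; python3 -c "
from bench import sense;s=sense();print(s['tool_pos'],s['ft_force'],s['finger_gap'],s['wrist_torque'])
from m import *
c=commit()"
```

```text
[446.7976443  -28.22234084  85.99554601] [-0.03887556  0.68861159 -2.30682212] 18.492035552161337 [ 0.02416559 -0.05080758 -0.01959796]
```

View pics/z_11.png

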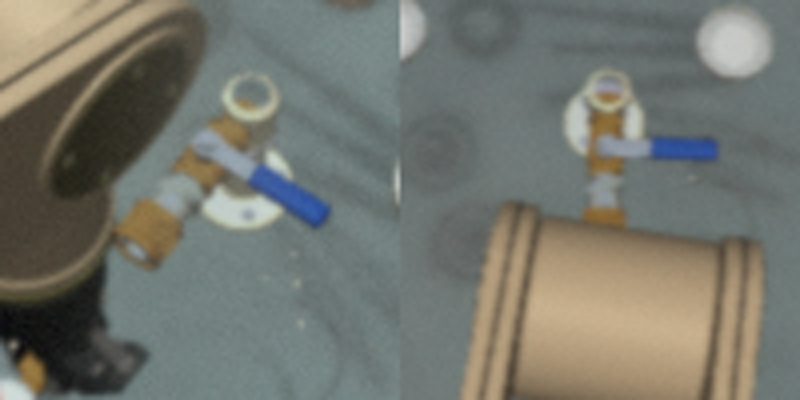

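```bash
python3 -c "
from m import *
c=commit()
a=[448.19,-10,160,-3]
w=lin(255,[c[0],c[1],120,-3],2)
b=[460,140,150,5]
w+=lin(255,b,8,[c[0],c[1],120,-3])
plan(w)"
```

```text
[[255, -0.017, 0.0, 0.0, -0.0, 0, 0], [255, -0.034, 0.0, 0.0, -0.0, 0, 0], [255, -0.037, 0.021, 0.0, -0.018, 0, 0], [255, -0.041, 0.042, 0.001, -0.035, 0, 0], [255, -0.045, 0.063, 0.001, -0.053, 0, 0], [255, -0.049, 0.084, 0.001, -0.07, 0, 0], [255, -0.052, 0.106, 0.002, -0.088, 0, 0], [255, -0.056, 0.127, 0.002, -0.105, 0, 0], [255, -0.06, 0.148, 0.003, -0.123, 0, 0], [255, -0.064, 0.169, 0.003, -0.14, 0, 0]]
end [460.11 140.17 150.29   4.99]
```

>>> {"name": "drive_tool", "arguments": {"deltas": [[255,-0.017,0,0,0,0,0],[255,-0.034,0,0,0,0,0],[255,-0.037,0.021,0,-0.018,0,0],[255,-0.041,0.042,0.001,-0.035,0,0],[255,-0.045,0.063,0.001,-0.053,0,0],[255,-0.049,0.084,0.001,-0.07,0,0],[255,-0.052,0.106,0.002,-0.088,0,0],[255,-0.056,0.127,0.002,-0.105,0,0],[255,-0.06,0.148,0.003,-0.123,0,0],[255,-0.064,0.169,0.003,-0.14,0,0]]}}

```text
time: 13.95
tool_pos: [460.3, 141.3, 150.7]
tcp_rot: [4.4, 90.0, 9.5]
ft_force: [0.2, 0.1, -1.0]
finger_gap: 18.6
```

```bash
python3 -c "
from m import *
c=commit()
b=[475,260.6,100,11.6]
w=lin(255,b,8); w+=[w[-1]]*2
plan(w)"
```

```text
[[255, 0.006, 0.015, 0.003, -0.014, 0, 0], [255, 0.013, 0.03, 0.006, -0.029, 0, 0], [255, 0.019, 0.045, 0.009, -0.043, 0, 0], [255, 0.025, 0.059, 0.013, -0.058, 0, 0], [255, 0.031, 0.074, 0.016, -0.072, 0, 0], [255, 0.038, 0.089, 0.019, -0.086, 0, 0], [255, 0.044, 0.104, 0.022, -0.101, 0, 0], [255, 0.05, 0.119, 0.025, -0.115, 0, 0], [255, 0.05, 0.119, 0.025, -0.115, 0, 0], [255, 0.05, 0.119, 0.025, -0.115, 0, 0]]
end [474.66 260.9  100.29  11.58]
```

>>> {"name": "drive_tool", "arguments": {"deltas": [[255,0.006,0.015,0.003,-0.014,0,0],[255,0.013,0.03,0.006,-0.029,0,0],[255,0.019,0.045,0.009,-0.043,0,0],[255,0.025,0.059,0.013,-0.058,0,0],[255,0.031,0.074,0.016,-0.072,0,0],[255,0.038,0.089,0.019,-0.086,0,0],[255,0.044,0.104,0.022,-0.101,0,0],[255,0.05,0.119,0.025,-0.115,0,0],[255,0.05,0.119,0.025,-0.115,0,0],[255,0.05,0.119,0.025,-0.115,0,0]]}}

```text
time: 14.78
tool_pos: [474.3, 261.2, 99.9]
tcp_rot: [-158.9, 89.9, -147.3]
ft_force: [0.5, -0.5, -1.8]
finger_gap: 18.6
```

```bash
python3 - <<'E'
from h import *
S=snap('side','side12.png');T=snap('top','top12.png')
a=S['frame'][120:245,90:215];b=T['frame'][145:270,120:245]
cv2.imwrite('pics/z_12.png',cv2.resize(cv2.hconcat([a,b]),None,fx=3.2,fy=3.2,interpolation=cv2.INTER_CUBIC))
from m import *
c=commit()
w=lin(255,[c[0],c[1],30,c[3]],6)
w+=lin(255,[c[0],c[1],14,c[3]],2,[c[0],c[1],30,c[3]]); w+=[w[-1]]*2
plan(w)
E
```

```text
[[255, 0.012, 0.0, 0.0, -0.0, 0, 0], [255, 0.023, 0.0, 0.0, -0.0, 0, 0], [255, 0.035, 0.0, 0.0, -0.0, 0, 0], [255, 0.047, 0.0, 0.0, -0.0, 0, 0], [255, 0.059, 0.0, 0.0, -0.0, 0, 0], [255, 0.07, 0.0, 0.0, -0.0, 0, 0], [255, 0.078, 0.0, 0.0, -0.0, 0, 0], [255, 0.086, 0.0, 0.0, -0.0, 0, 0], [255, 0.086, 0.0, 0.0, -0.0, 0, 0], [255, 0.086, 0.0, 0.0, -0.0, 0, 0]]
end [474.66 260.9   14.29  11.58]
```

View pics/z_12.png

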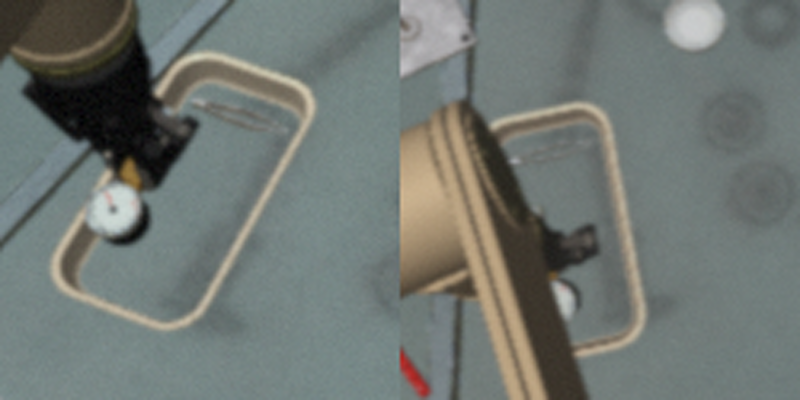

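>>> {"name": "drive_tool", "arguments": {"deltas": [[255,0.012,0,0,0,0,0],[255,0.023,0,0,0,0,0],[255,0.035,0,0,0,0,0],[255,0.047,0,0,0,0,0],[255,0.059,0,0,0,0,0],[255,0.07,0,0,0,0,0],[255,0.078,0,0,0,0,0],[255,0.086,0,0,0,0,0],[255,0.086,0,0,0,0,0],[255,0.086,0,0,0,0,0]]}}

```text
time: 15.72
tool_pos: [476.6, 261.4, 15.1]
tcp_rot: [4.7, 89.8, 16.3]
ft_force: [2.1, 1.2, 1.3]
finger_gap: 19.0
```

```bash
cat > zt.py <<'E'
import sys
from h import *
S=snap('side','side%s.png'%sys.argv[1]);T=snap('top','top%s.png'%sys.argv[1])
a=S['frame'][120:245,90:215];b=T['frame'][145:270,120:245]
cv2.imwrite('pics/z_%s.png'%sys.argv[1],cv2.resize(cv2.hconcat([a,b]),None,fx=3.2,fy=3.2,interpolation=cv2.INTER_CUBIC))
from bench import sense
s=sense();print(s['time'],s['tool_pos'],s['ft_force'],s['wrist_torque'])
E
python3 zt.py 13
python3 -c "
from m import *; print(commit())
from h import *
print(onz(snap('side'),125.3,185.3,125))"
```

```text
15.8167 [475.99415102 261.35948049  14.95591926] [2.69140775 0.23711629 2.40194592] [ 0.06750039 -0.36716569 -0.01479325]
[474.65903641 260.89878289  14.29        11.583128  ]
[432.58110492 242.90927361 125.        ]
```

View pics/z_13.png

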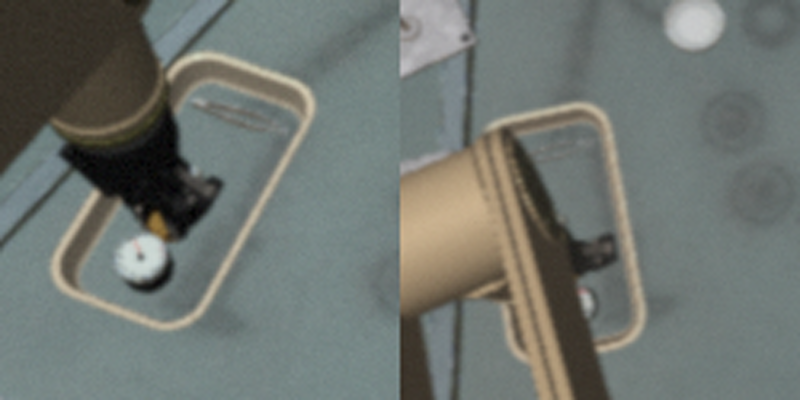

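```bash
python3 - <<'E'
from meas import *
S=snap('side')
for f,t in (('side12.png',(474.4,261.1,99.9,11.6)),('side13.png',(476.2,261.4,15,11.6)),('side11.png',(446.9,-28.2,86,-3)),('side10.png',(498.2,-31.1,86.3,-3)),('side6.png',(508.0,-31.3,88,-3))):
    s=dict(S); s['frame']=cv2.imread('pics/'+f)
    a=np.radians(t[3]); d=np.array([np.cos(a),np.sin(a),0]); n=np.array([-d[1],d[0],0])
    p=np.array([t[0],t[1],t[2]+11])
    e=proj(S,p-38*d+[0,0,14])[0]
    x,y=map(int,e)
    for q,ar in blob(s,(max(x-20,0),y-20,x+20,y+20),white):
        C,r=ray(S,*q); P=C+r*((p-C)@n)/(r@n)
        print(f,e.round(1),q,ar,'along',round((P-p)@d,1),'up vs axis',round(P[2]-p[2],1))
E
```

```text
side12.png [123.2 181.7] [124.77 184.41] 181.8125 along -37.6 up vs axis 0.5
side12.png [123.2 181.7] [111.15 192.77] 25.75 along -81.5 up vs axis 34.4
side13.png [132.3 198. ] [115.24 185.97] 18.875 along -64.9 up vs axis 120.2
side13.png [132.3 198. ] [133.31 199.74] 153.0 along -37.7 up vs axis 4.1
side13.png [132.3 198. ] [120.62 214.3 ] 33.125 along -91.4 up vs axis 23.1
side11.png [213.9 256.4] [214.66 257.97] 240.1875 along -36.9 up vs axis 1.6
side10.png [228.6 238.6] [228.59 241.08] 226.9375 along -39.0 up vs axis 1.5
side6.png [231.2 234.9] [231.3 235.8] 213.6875 along -37.9 up vs axis 8.8
```

>>> {"name": "drive_tool", "arguments": {"deltas": [[255,-0.003,0,0,0,0.02,0],[255,-0.006,0,0,0,0.04,0],[255,-0.006,0,0,0,0.06,0],[255,-0.006,0,0,0,0.09,0],[255,-0.006,0,0,0,0.09,0],[255,-0.004,0,0,0,0.09,0],[255,-0.002,0,0,0,0.09,0],[255,0,0,0,0,0.09,0],[255,0,0,0,0,0.09,0],[255,0,0,0,0,0.09,0]]}}

```text
time: 16.75
tool_pos: [474.2, 260.8, 14.0]
tcp_rot: [-179.9, 84.8, -168.3]
ft_force: [0.5, -0.2, -1.8]
finger_gap: 18.8
```

```bash
python3 zt.py 14; python3 - <<'E'
from meas import *
S=snap('side');print(blob(S,(113,180,153,220),white))
s=sense(); t=s['tool_pos']; a=np.radians(11.6); d=np.array([np.cos(a),np.sin(a),0]); n=np.array([-d[1],d[0],0])
for q,ar in blob(S,(113,180,153,220),white):
    C,r=ray(S,*q); P=C+r*((t-C)@n)/(r@n); print((P-t)@d,P[2]-t[2],P[2]+6)
E
```

```text
16.85 [474.61908323 260.95569116  14.34607253] [-0.03595387  0.71993329 -1.1350164 ] [ 0.02470932 -0.14208874  0.01008268]
[(array([116.15, 184.53]), np.float64(16.1875)), (array([133.19, 199.54]), np.float64(147.375)), (array([123.62, 215.47]), np.float64(44.6875))]
-59.44796980192555 131.98278601824126 152.4151375455442
-36.35650163372822 17.094583656281266 37.526935183584214
-84.34039821146814 17.40734470445461 37.83969623175756
```

View pics/z_14.png

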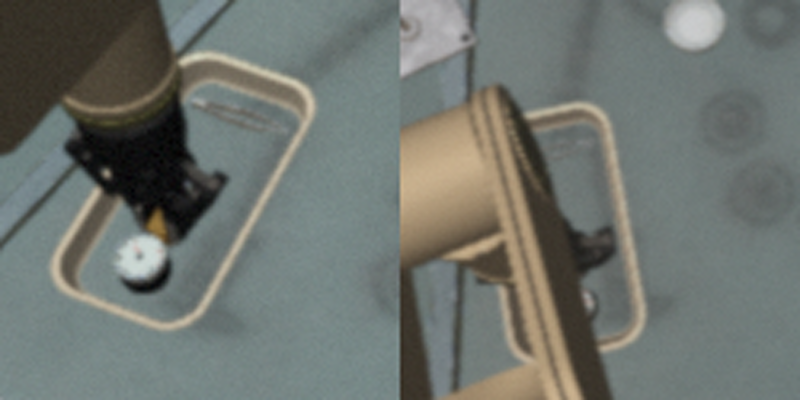

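>>> {"name": "drive_tool", "arguments": {"deltas": [[255,0.001,0,0,0,0,0],[255,0.002,0,0,0,0,0],[255,0.003,0,0,0,0,0],[255,0.004,0,0,0,0,0],[255,0.005,0,0,0,0,0],[255,0.0055,0,0.0005,0,0,0],[255,0.006,0,0.0005,0,0,0],[255,0.006,0,0.0005,0,0,0],[255,0.006,0,0.0005,0,0,0],[255,0.006,0,0.0005,0,0,0]]}}

```text
time: 17.73
tool_pos: [475.2, 261.1, 10.4]
tcp_rot: [180.0, 84.9, -168.4]
ft_force: [-5.7, -3.9, 18.1]
finger_gap: 18.6
```

```bash
python3 zt.py 15
```

```text
17.8333 [475.16120605 261.09628222  10.40192981] [-5.95519714 -3.63811916 18.20473783] [-0.70501396  1.65795297  0.03754011]
```

View pics/z_15.png

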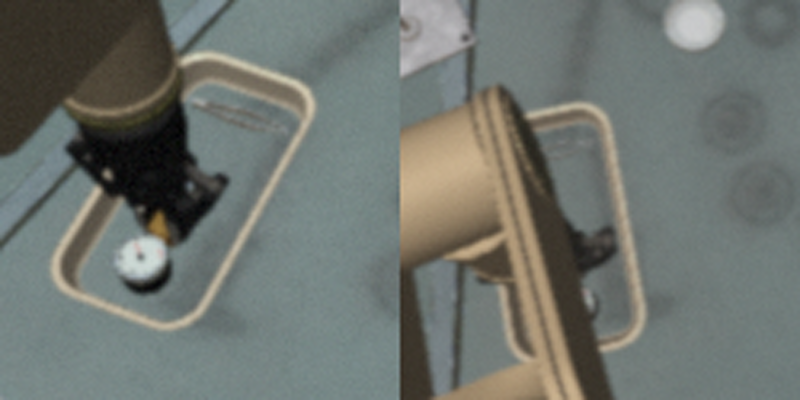

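```bash
cat > dz.py <<'E'
from meas import *
S=snap('side'); s=sense(); t=s['tool_pos']; a=np.radians(11.6); d=np.array([np.cos(a),np.sin(a),0]); n=np.array([-d[1],d[0],0])
print(t,s['ft_force'],s['wrist_torque'])
for q,ar in blob(S,(113,180,153,220),white):
    if ar>80:
        C,r=ray(S,*q); P=C+r*((t-C)@n)/(r@n); print(q,ar,(P-t)@d,P[2]-t[2],P[2]+6)
E
python3 dz.py
```

```text
[475.17309716 261.07468098  10.38829212] [-6.55398281 -3.86476868 18.17497844] [-0.69981979  1.63287577  0.09504839]
[133.66 199.87] 142.25 -35.95944662197 17.814427908592663 34.202720029337684
```

>>> {"name": "drive_tool", "arguments": {"deltas": [[255,-0.002,0,0,0,0,0],[255,-0.004,0,0,0,0,0],[255,-0.004,0,0,0,0.02,0],[255,-0.004,0,0,0,0.04,0],[255,-0.004,0,0,0,0.04,0],[255,-0.003,0,0,0,0.04,0],[255,-0.002,0,0,0,0.04,0],[255,-0.001,0,0,0,0.04,0],[255,-0.001,0,0,0,0.04,0],[255,-0.001,0,0,0,0.04,0]]}}

```text
time: 18.72
tool_pos: [475.2, 261.0, 10.0]
tcp_rot: [-180.0, 82.6, -168.4]
ft_force: [-0.9, -1.5, 6.4]
finger_gap: 18.8
```

```bash
python3 dz.py
```

```text
[475.18524097 261.00276419  10.02640334] [-1.02502369 -0.88312211  5.5693066 ] [-0.25795859  0.31922361  0.10545962]
[133.56 199.61] 141.5 -35.921278843951164 19.58958822982025 35.615991570140864
```

>>> {"name": "drive_tool", "arguments": {"deltas": [[195,0,0,0,0,0,0],[192,0,0,0,0,0,0],[188,0,0,0,0,0,0],[184,0,0,0,0,0,0],[180,0,0,0,0,0,0],[170,0,0,0,0,0,0],[160,0,0,0,0,0,0],[140,0,0,0,0,0,0],[130,0,0,0,0,0,0],[130,0,0,0,0,0,0]], "squeeze": 20}}

```text
time: 19.6
tool_pos: [474.8, 260.9, 9.3]
tcp_rot: [-180.0, 82.5, -168.4]
ft_force: [-0.6, 0.3, 0.1]
finger_gap: 42.1
```

```bash
python3 zt.py 16; python3 dz.py
```

```text
19.7 [474.75001974 260.92990959   9.27076516] [0.09785541 0.14143624 0.38054851] [-0.02708875 -0.07732197  0.01419949]
[474.7678758  260.93750827   9.27667338] [ 0.38009466 -0.19821153  0.2938345 ] [ 0.05510624 -0.04231378 -0.02995552]
[133.4  200.57] 150.1875 -37.2886795451381 18.260273027728502 33.536946411488316
```

View pics/z_16.png

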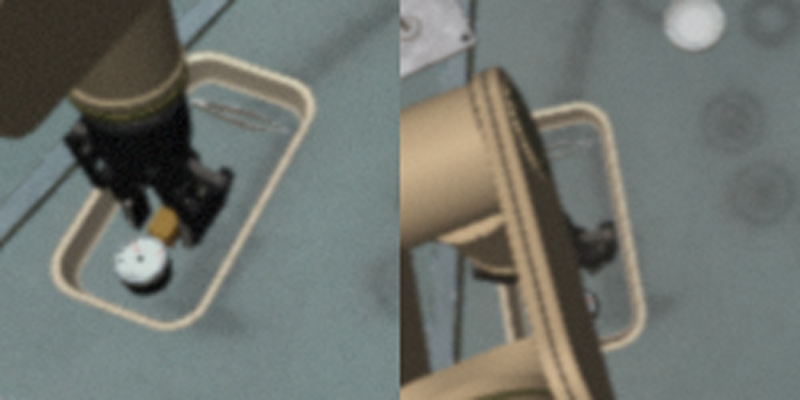

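>>> {"name": "drive_tool", "arguments": {"deltas": [[130,-0.008,0,-0.001,0,0,0],[130,-0.02,0,-0.002,0,0,0],[130,-0.035,0,-0.004,0,0,0],[130,-0.055,0,-0.007,0,0,0],[130,-0.08,0,-0.01,0,0,0],[130,-0.11,0,-0.013,0,-0.03,0],[130,-0.14,0,-0.017,0,-0.06,0],[130,-0.17,0,-0.02,0,-0.09,0],[130,-0.2,0,-0.024,0,-0.12,0],[130,-0.2,0,-0.024,0,-0.13,0]]}}

```text
time: 20.58
tool_pos: [480.1, 262.9, 220.3]
tcp_rot: [10.5, 89.2, 22.1]
ft_force: [0.5, 0.3, 1.2]
finger_gap: 41.9
```

>>> {"name": "drive_tool", "arguments": {"deltas": [[130,0,0.03,0,0,0,0],[130,0,0.06,-0.01,0,0,0],[130,0,0.09,-0.02,0,0,0],[130,0,0.12,-0.03,0,0,0],[130,0,0.15,-0.04,0,0,0],[130,0,0.18,-0.05,0,0,0],[130,0,0.21,-0.06,0,0,0],[130,0,0.24,-0.07,0,0,0],[130,0,0.24,-0.07,0,0,0],[130,0,0.24,-0.07,0,0,0]]}}

```text
time: 21.42
tool_pos: [359.0, 483.8, 211.7]
tcp_rot: [37.3, 89.9, 49.0]
ft_force: [0.2, 0.4, 1.8]
finger_gap: 41.5
```

```bash
python3 zt.py 17; python3 z.py 18
```

```text
21.5167 [360.31590804 482.19814445 211.40066936] [-0.08500297  0.40159621  0.05679511] [-0.00012788 -0.01997586  0.03557488]
```

View pics/z_17.png

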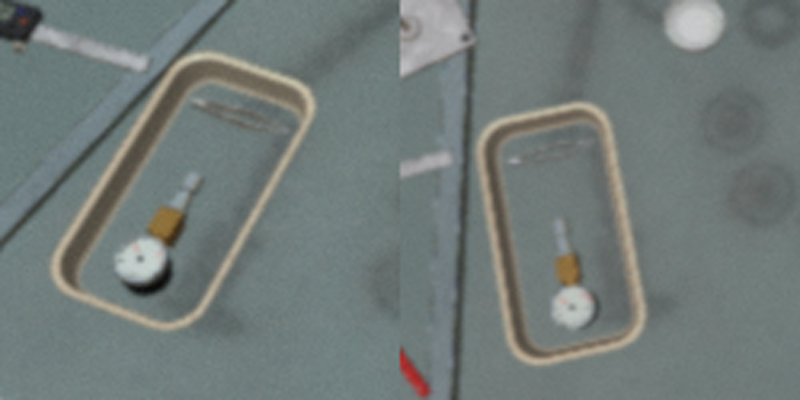

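View pics/z_18.png

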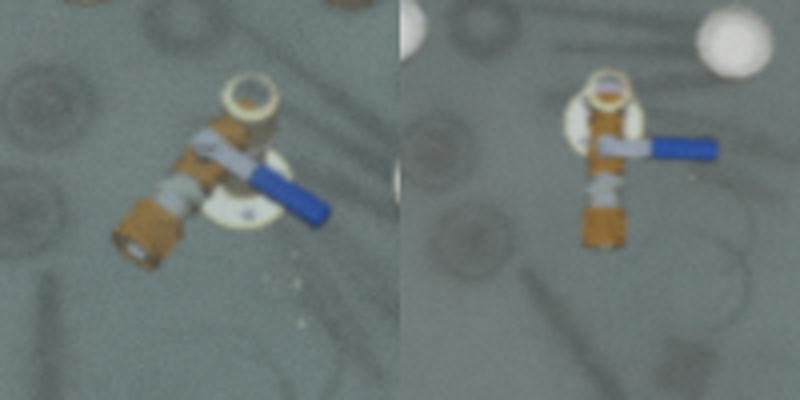

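```bash
python3 - <<'E'
from meas import *
S=snap('side');T=snap('top')
print('sleeve',blob(T,(250,190,280,215),brass))
w=[blob(S,(113,180,153,220),white),blob(T,(285-0-0-0-0-125,225,315-125,255),white)]
print(w)
f=[blob(S,(120,180,160,205),brass),blob(T,(160,215,190,240),brass)];print(f)
ws=max(w[0],key=lambda o:o[1])[0];wt=max(w[1],key=lambda o:o[1])[0]
fs=max(f[0],key=lambda o:o[1])[0];ft=max(f[1],key=lambda o:o[1])[0]
print('dial',tri(S,ws,T,wt),'flats',tri(S,fs,T,ft))
ns=np.array([193,180])/3.2+[90,120];nt=np.array([559-400,224])/3.2+[120,145]
print('nipple',tri(S,ns,T,nt))
im=T['frame'][145:245,240:330];im=cv2.resize(im,None,fx=4,fy=4,interpolation=cv2.INTER_CUBIC)
h=cv2.cvtColor(im,cv2.COLOR_BGR2HSV);m=((h[...,0]>100)&(h[...,0]<130)&(h[...,1]>140)).astype(np.uint8)
n,l,st,c=cv2.connectedComponentsWithStats(m);i=1+np.argmax(st[1:,4])
bp=cv2.boxPoints(cv2.minAreaRect(np.argwhere(l==i)[:,::-1].astype(np.float32)))
print('lever',[onz(T,(p[0]+.5)/4-.5+240,(p[1]+.5)/4-.5+145,129).round(1) for p in bp])
E
python3 - <<'E'
import cv2,numpy as np
a=cv2.imread('pics/top0.png');b=cv2.imread('pics/top18.png')
for r in ((198,140,226,165),(285,143,315,170),(140,170,205,265)):
    x0,y0,x1,y1=r; print(cv2.absdiff(a,b)[y0:y1,x0:x1].mean(), cv2.phaseCorrelate(cv2.cvtColor(a,6)[y0:y1,x0:x1].astype(np.float32),cv2.cvtColor(b,6)[y0:y1,x0:x1].astype(np.float32)))
E
```

```text
sleeve [(array([265.4 , 201.22]), np.float64(70.875))]
[[(array([133.45, 200.58]), np.float64(139.6875)), (array([123.8 , 215.54]), np.float64(31.625))], [(array([173.36, 240.37]), np.float64(104.625))]]
[[(array([141.28, 189.49]), np.float64(56.6875))], [(array([172.22, 228.98]), np.float64(37.6875))]]
dial (array([439.33165472, 255.79299134,  23.11302942]), np.float64(0.31009627939810414)) flats (array([475.07013585, 260.4297291 ,  22.62371109]), np.float64(0.4545123431089655))
nipple (array([520.93520063, 271.38080314,  14.25186566]), np.float64(1.5597330141958512))
lever [array([593.3, -70.7, 129. ]), array([606.9, -71.5, 129. ]), array([ 604.5, -116.6,  129. ]), array([ 591. , -115.7,  129. ])]
1.477142857142857 ((-0.19509170696498046, 0.49686877656201744), 0.9874839057922363)
1.4691358024691359 ((0.08050108598416728, 0.45871230587258793), 0.9478169089482155)
3.3866666666666667 ((0.048492137869828866, -0.05193181004185021), 0.6896631634897656)
```

```bash
python3 -c "
from bench import hand_in,sense
print(hand_in()); print(sense()['time'])"
```

```text
the job is handed in; nothing more can be done
None
the job is handed in; nothing more can be done
```

The job is done and handed in at about 22 s. I shut the lever against its stop, where the arm felt about 10 N. I then drew the sleeve right back, which sprang the gauge loose, pulled the gauge out by its flats, and laid it dial up in the tray.

**Final checks**
- **Valve:** the lever lies square across the pipe, at 90° to it within about 1°.
- **Sleeve:** it is home, back to within 0.3 mm of its starting place in the top view.
- **Gauge:** it lies dial up inside the tray, clear of the tweezers. Two-view heights fit it lying flat, though the cameras are only good to a few mm in height: the dial came out at 23 mm, where 31 was expected. The same low reading of about 7 mm showed up before anything was moved.
- **Dishes and tray:** the dishes shifted by at most about 0.5 pixel (1 to 2 mm) between the first and last pictures. That could be noise, and the arm never went near them. The tray shifted less than 0.1 pixel.
- **Robot:** the arm is clear of everything.

**What went less cleanly:** the gauge drooped about 7° in the grip, so its case touched the tray floor early. I pitched the tool in two steps to level it. The first lowering after that pressed with about 18 N on the tray floor, so I backed off, levelled further, and released at about 6 N.

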